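Load the indexing table and click it round to the sensor

TASK

Drop the two short round steel spacers into the open pot on the indexing table while it is still at its starting stop, then turn the table's central knob clockwise (seen from above) by three clicks, one click at a time, resting about half a second in each stop and not going on past the third, so that the loaded pot stands at the sensor. Finish still gripping the knob in the third stop: the program ends while holding it, it is not let go. Leave the other things on the bench where they are.

Things in the scene. Friction and masses are not known exactly. Their poses are not given: they have to be found in the camera images.
- spacer_a_mid (a point): Short round plain-steel spacer, 26 mm diameter, 28 mm tall, about 80 g, standing upright on the bench with a small dark bore mark on top. This point is its centre, 14 mm above its underside. One of the two to load; the two are alike.
- spacer_b_mid (a point): Short round plain-steel spacer, 26 mm diameter, 28 mm tall, about 80 g, standing upright on the bench with a small dark bore mark on top. This point is its centre, 14 mm above its underside. The other of the two to load.
- fixture: Fixed base of the indexing table: grey round foot 300 mm across. Origin on the bench under the turning axis, z up; -x points to the loading position, where the pot starts (roughly towards the robot). White ticks on the foot mark the stops, every 24 degrees clockwise from there.
- sensor (a point): Top centre of the small black sensor block on the foot at the third stop: 34 mm wide, 14 mm thick, 142 mm from the turning axis, 78 mm above the bench.
- pot_in (a point): Centre of the inner floor of the open round steel pot on the turning disc, 48 mm above the bench, 85 mm from the turning axis. Inner diameter 66 mm, wall 4 mm, rim 34 mm above this point. It turns with disc and knob.
- dial: The turning aluminium disc, 250 mm across, 36 to 44 mm above the bench, with pot, post and knob on it, all one piece. Origin on the turning axis at the underside of the disc; z up; -x points at the pot.
- knob_grip (a point): Grip point of the black bar-shaped knob on a post in the middle of the disc, on the turning axis, 116 mm above the bench. Bar 46 mm long, 16 mm wide, from 94 to 128 mm above the bench. x runs along the bar, y across it (the 16 mm to grip); -x, with a white line on top, points at the pot.
- index (a joint): Angle of disc, pot and knob in rad, growing clockwise seen from above; 0 is the starting stop. A detent clicks it into stops every 24 degrees: first 0.419, second 0.838, third 1.257, two more beyond. Between stops it resists with up to 0.12 N m, then snaps on by itself; left alone it stays in its stop.
- long_spacer: Bystander: long steel spacer, 26 mm diameter, 62 mm tall, standing among the short ones. Origin: centre of its underside.
- collar: Bystander: flat steel ring, 38 mm outside, 20 mm bore, 10 mm high, lying among the spacers. Origin: centre of its underside.
- screwdriver: Bystander: hand screwdriver about 200 mm long lying along its x axis on the bench to the robot's right of the indexing table.
- tape_roll: Bystander: roll of brown tape lying flat, 84 mm across, 24 mm high, beyond the spacers. Origin: centre of its underside.
- jar: Bystander: white closed jar, 60 mm across, 75 mm tall, to the right of the indexing table. Origin: centre of its underside.
- spacer_a: The same spacer as point spacer_a_mid; origin at the centre of its underside.
- spacer_b: The same spacer as point spacer_b_mid; origin at the centre of its underside.
Not all that is in view belongs to the job. Leave any brown look-alike of the spacer_b alone.

How it is judged:
By the outcome, as a careful person would: the job done as asked, in the order asked, and still so for the second after the job is handed in, while the arm keeps its last pose, push and grip.
It also fails if it takes over 67 s, if anything falls off the work surface, if the arm or the gripper's body presses on something with over 40 N, if the wrist force passes 120 N, or if a joint passes its speed limit or range.

ROBOT

A 6-joint arm with a two-finger parallel gripper is mounted at the origin on the work surface. World frame = base frame: x ahead of the robot, y to its left, z up, the work surface at z = 0. Lengths are in m, angles in rad, forces in N, time in s.
With the tool pointing down it reaches from about 0.325 to 0.9 m from the base axis. Payload 6.1 kg.
Tool frame: the origin (TCP) lies between the finger pads, 19 mm behind the fingertips; this is the grasp point; z points along the fingers, y is the line along which they close (so a half turn about z gives the same grasp; the last joint's range is limited). The gripper opens to 85 mm and grips with 20 to 120 N. Pads are 22 mm wide; open, the fingers measure 114 mm over their backs; the gripper's body (76 mm by 85 mm) begins 54 mm behind the grasp point. The pads swing forward as they close: fully open they stand 13 mm farther back than shut.
Start: joints at [-1.236, 0.22, 1.526, -0, 1.395, -0.126], TCP at [0.278, -0.56, 0.25] pointing down, gripper open.
Joint ranges: [-2.98, 2.98], [-0.91, 2.08], [0.09, 2.57], [-1.24, 4.39], [0.2, 2.65], [-2.68, 2.68]. Speed limits (rad/s): [2.57, 2.57, 3.01, 3.14, 3.14, 3.14].

INTERFACE

Orientations are given as a rotation vector (axis times angle).
In Python, from bench import ctrl, vision gives the robot as it stands.
- The arm moves only by the tool send_rows, never from a script. Its arguments are lists of equal length, an entry for each row: "travel": the shift along the world's x, y, z in m, a list of three; "roll": the turn about the world's z in degrees; "jaw": the finger opening in m, from 0 to 0.0854. A call has 1 to 12 rows; each row shifts and turns the commanded pose from where the row before left it; what a row does not reach is not made up. A row lasts 1/12 s, in which the tool goes at most 41.7 mm and 7.16 degrees, less where a joint would pass 70% of its speed; a pose out of reach is approached as far as the arm can. A call is refused whole if a number of a shift passes 0.0417 or a number of a turn 7.16, either way. A call with a gripper value outside its range is refused whole. The fingers move at their own pace and stop on an object; "grip_force" is the grip in N (left out, the last holds). Time passes only in rows, so rows that do not move let the fingers close. It gives the time, the measured TCP pose, the force, the opening and the grip force at its end, in the units of the state.
- ctrl.observe(): the state, without advancing time (a new reading comes with each control period).
- vision.camera(name): name is "side" or "top"; returns a dict with "color" (480x640x3 uint8, red, green, blue), "camera_matrix" (3x3 intrinsics, pixels), "world_to_cam" (4x4, takes a point from world to camera coordinates). Camera axes: x right, y up, looking along -z (the intrinsics and any distortion apply to the point x, -y, -z); pixel columns grow to the right and rows downward; lengths in m; the calibration is good to about 2 mm. A picture is of the moment at which its call begins. There is no depth.
- ctrl.finish_job(): hands the job in; it is judged then, once.
The state is a dict: "time_s": time; "q": joint angles; "joint_velocities": joint speeds; "joint_efforts": joint torques, N m; "position": TCP position; "ee_rot": TCP orientation; "contact_force": force on the tool from outside, world axes, zero at the start; "wrist_torque": the same for the moment, N m; "gripper_width": finger opening in m; "gripper_force": force on a finger pad.
Only numpy, scipy, OpenCV 4.12 (cv2) and the standard library are available. Lean on these libraries where they do the work, as an engineer would, in place of code of your own. Each camera call takes 0.05 s, during which the arm holds its last target. There are 200 camera calls.

## Working session

There is one attempt and no reset: what is moved stays moved. The work goes in short steps, Python scripts to look and compute and a tool call to move; the robot and the scene stay as the last step left them, time stands still between calls to the robot, and variables do not carry over. Pictures are saved under pics/ and viewed, at most 10 in all, crops included, and the job is handed in when it is done.

Besides the shell and the picture viewer there is one more tool, called after "Request:" as name(argument=value, ...) on one line, values as JSON. send_rows: Moves the arm, as the interface text tells. Its arguments: {"type":"object","properties":{"travel":{"type":"array","items":{"type":"array","items":{"type":"number"}}},"roll":{"type":"array","items":{"type":"number"}},"jaw":{"type":"array","items":{"type":"number"}},"grip_force":{"type":"number"}},"required":["travel","roll","jaw"]}

```bash
mkdir -p pics
cat > h.py <<'E'
import numpy as np, cv2
from bench import ctrl, vision
def snap(n,f):
    c=vision.camera(n); cv2.imwrite(f'pics/{f}.png',cv2.cvtColor(c['color'],cv2.COLOR_RGB2BGR))
    np.savez(f'pics/{f}.npz',K=c['camera_matrix'],T=c['world_to_cam'],im=c['color']); print([ (k,v) for k,v in c.items() if k not in('color','camera_matrix','world_to_cam')])
def p2w(f,u,v,z):
    d=np.load(f'pics/{f}.npz'); K,T=d['K'],d['T']
    r=np.linalg.inv(K)@[u,v,1]; r=np.array([r[0],-r[1],-r[2]])
    R,t=T[:3,:3],T[:3,3]; c=-R.T@t; w=R.T@r; return c+w*(z-c[2])/w[2]
def w2p(f,p):
    d=np.load(f'pics/{f}.npz'); K,T=d['K'],d['T']; q=T[:3,:3]@p+T[:3,3]
    q=K@[q[0],-q[1],-q[2]]; return q[:2]/q[2]
E
python3 - <<'E'
from h import *
snap('top','top0'); snap('side','side0')
for f in('top0','side0'):
    T=np.load(f'pics/{f}.npz')['T']; print(-T[:3,:3].T@T[:3,3]); print(np.load(f'pics/{f}.npz')['K'])
print(ctrl.observe())
E
```

```text
[]
[]
[ 0.29064638 -0.03471668  1.59930348]
[[621.45917193   0.         327.39868984]
 [  0.         621.45917193 234.85913085]
 [  0.           0.           1.        ]]
[0.49067841 0.6618943  0.66283925]
[[455.91803353   0.         313.43867854]
 [  0.         455.91803353 233.07249224]
 [  0.           0.           1.        ]]
{'time_s': 0.1, 'q': array([-1.23608355e+00,  2.21169872e-01,  1.52751474e+00, -7.33060854e-06,
        1.39466870e+00, -1.26100187e-01]), 'joint_velocities': array([ 0.00089102, -0.0039327 , -0.00256488,  0.00094362, -0.00042831,
        0.00122578]), 'joint_efforts': array([ 1.16710919e-03, -4.98243356e+01, -3.90546656e+01, -2.85639380e-04,
        5.65993774e-03, -1.91994576e-05]), 'position': array([ 0.27774792, -0.55932319,  0.24898504]), 'ee_rot': array([-3.05686725e+00, -7.17058069e-01,  2.99057870e-04]), 'contact_force': array([ 0.09538362,  0.36258206, -0.18899158]), 'wrist_torque': array([-0.01404595, -0.06617923, -0.00689221]), 'gripper_force': 0.0, 'gripper_width': 0.0854842784128771}
```

View pics/top0.png

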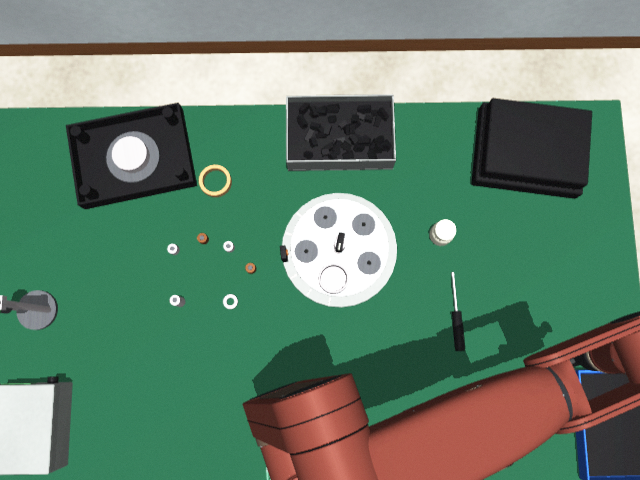

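View pics/side0.png

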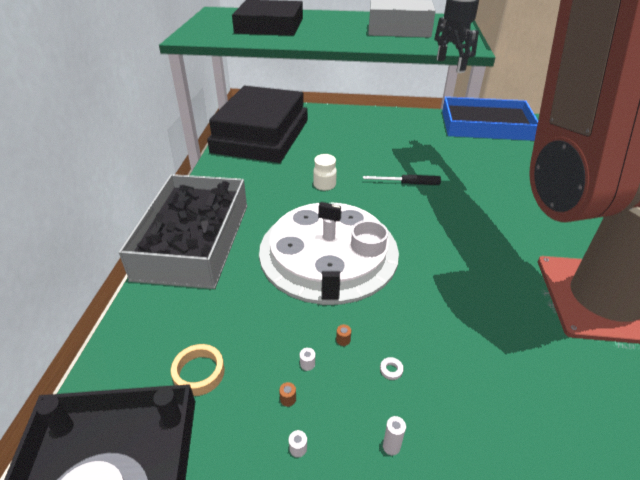

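The side view shows short steel spacers at (308,359) and (298,444). Candidates for confusion are brown look-alikes (344,334) and (288,394), the long spacer (394,436) and the collar (392,368). In the top view, the steel shorts are at (228,246) and (172,249), the browns at (202,238) and (250,268), the long one at (176,300), and the ring at (230,301). The pot is at (333,279) and the knob at (340,242). I'll check these in close crops.

Run:
```python
from h import *
a=cv2.imread('pics/top0.png'); b=cv2.imread('pics/side0.png')
c1=cv2.resize(a[220:320,155:275],(480,400),interpolation=cv2.INTER_CUBIC)[:, :]
c2=cv2.resize(a[185:315,275:405],(520,520)[:2],interpolation=cv2.INTER_CUBIC)
o=np.zeros((600,800,3),np.uint8)
o[:300,:360]=cv2.resize(a[220:320,155:275],(360,300),interpolation=cv2.INTER_CUBIC)   # x3
o[:390,400:790]=cv2.resize(a[185:315,275:405],(390,390),interpolation=cv2.INTER_CUBIC) # x3
o[310:590,:390]=cv2.resize(b[330:470,270:465],(390,280),interpolation=cv2.INTER_CUBIC) # x2
cv2.imwrite('pics/crop.png',o)
for u,v,z in [(228,246,.028),(172,249,.028),(340,242,.128),(333,279,.082)]: print(p2w('top0',u,v,z))
for u,v,z in [(308,353,.028),(298,437,.028)]: print(p2w('side0',u,v,z))
```

```text
[0.55501529 0.2083861  0.028     ]
[0.54938015 0.35137055 0.028     ]
[ 0.54390725 -0.07581522  0.128     ]
[ 0.4600883  -0.05815834  0.082     ]
[0.55396464 0.21006956 0.028     ]
[0.55028359 0.35246476 0.028     ]
```

View pics/crop.png

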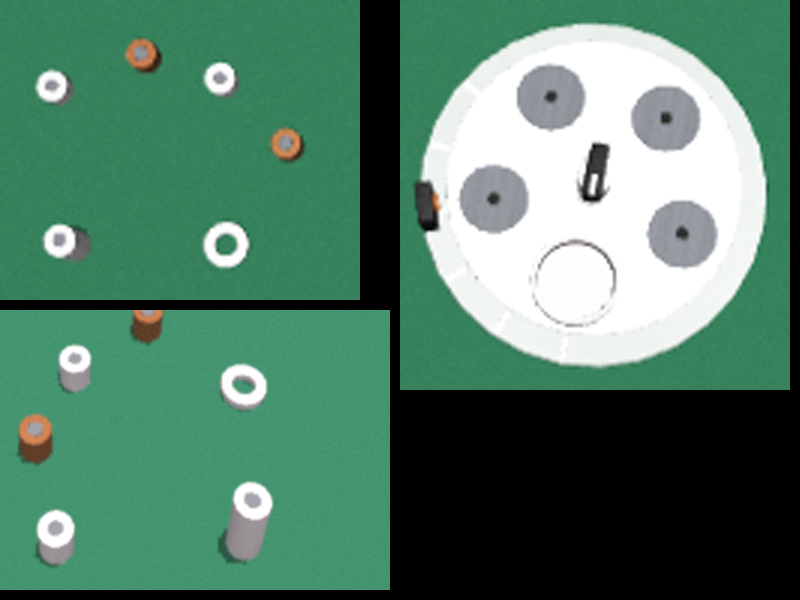

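Both short steel spacers are confirmed: A is at about (0.555, 0.209) and B at about (0.550, 0.352). The two cameras agree to 2 mm, and the pot-to-axis distance of 86 mm matches the given size. Moving now.

Request:
send_rows(travel=[[0.014, 0.038, 0], [0.014, 0.038, 0], [0.014, 0.038, 0], [0.014, 0.038, 0], [0.014, 0.038, 0], [0.014, 0.038, 0], [0.014, 0.038, 0], [0.014, 0.038, 0], [0.014, 0.038, 0], [0.014, 0.038, 0], [0.014, 0.038, 0], [0.014, 0.038, 0]], roll=[0, 0, 0, 0, 0, 0, 0, 0, 0, 0, 0, 0], jaw=[0.055, 0.055, 0.055, 0.055, 0.055, 0.055, 0.055, 0.055, 0.055, 0.055, 0.055, 0.055], grip_force=40)

```text
time_s: 1.1
position: [0.4459, -0.1018, 0.2499]
ee_rot: [3.059, 0.717, 0.0]
contact_force: [1.0, -0.3, 0.6]
gripper_width: 0.0548
gripper_force: 0.0
```

Request:
send_rows(travel=[[0.014, 0.039, 0], [0.014, 0.039, 0], [0.014, 0.039, 0], [0.014, 0.039, 0], [0.014, 0.039, 0], [0.014, 0.039, 0], [0.014, 0.039, 0], [0.011, 0.039, 0], [0, 0, -0.04], [0, 0, -0.04], [0, 0, -0.04], [0, 0, 0]], roll=[0, 0, 0, 0, 0, 0, 0, 0, 0, 0, 0, 0], jaw=[0.055, 0.055, 0.055, 0.055, 0.055, 0.055, 0.055, 0.055, 0.055, 0.055, 0.055, 0.055])

```text
time_s: 2.1
position: [0.5483, 0.2071, 0.1202]
ee_rot: [3.058, 0.719, -0.026]
contact_force: [-1.5, -1.5, -1.7]
gripper_width: 0.0549
gripper_force: 0.0
```

Request:
send_rows(travel=[[0, 0, -0.03], [0, 0, -0.03], [0, 0, 0], [0, 0, 0]], roll=[0, 0, 0, 0], jaw=[0.055, 0.055, 0.055, 0.055])

```text
time_s: 2.43
position: [0.5541, 0.2078, 0.07]
ee_rot: [-3.059, -0.717, 0.005]
contact_force: [0.2, 0.7, 1.0]
gripper_width: 0.0551
gripper_force: 0.0
```

Run:
```python
from h import *
snap('side','s1'); print(ctrl.observe()['position'])
a=cv2.imread('pics/s1.png'); cv2.imwrite('pics/s1c.png',cv2.resize(a[250:400,210:410],(800,600),interpolation=cv2.INTER_CUBIC))
```

```text
[]
[0.55571422 0.20820776 0.07187723]
```

View pics/s1c.png

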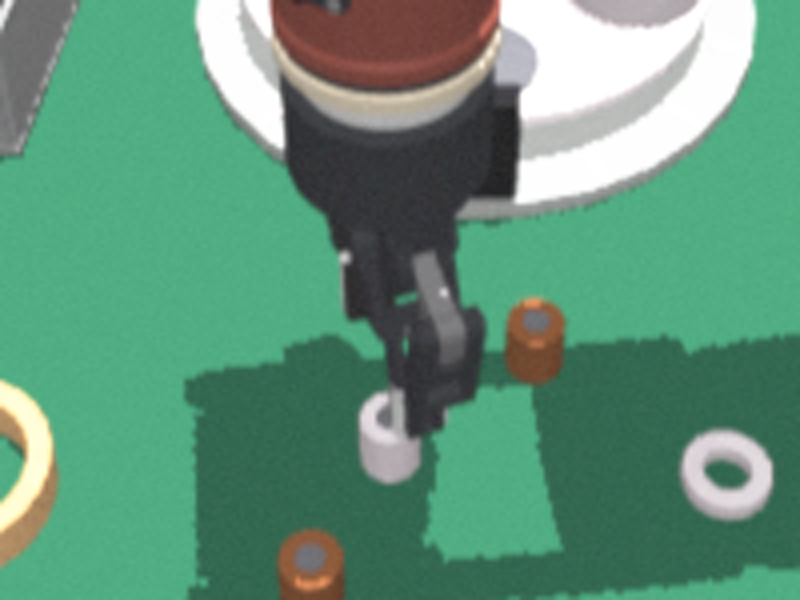

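The spacer is at crop (390,435) under the gripper, and the near fingertip at (425,430) is offset to -x as the gripper's yaw predicts. The alignment is consistent, so I'll descend.

Request:
send_rows(travel=[[0, 0, -0.015], [0, 0, -0.015], [0, 0, -0.01], [0, 0, -0.006], [0, 0, 0], [0, 0, 0], [0, 0, 0], [0, 0, 0], [0, 0, 0], [0, 0, 0], [0, 0, 0], [0, 0, 0]], roll=[0, 0, 0, 0, 0, 0, 0, 0, 0, 0, 0, 0], jaw=[0.055, 0.055, 0.055, 0.055, 0.055, 0.055, 0.02, 0.02, 0.02, 0.02, 0.02, 0.02])

```text
time_s: 3.48
position: [0.5558, 0.2085, 0.0252]
ee_rot: [-3.058, -0.717, -0.003]
contact_force: [-1.7, 0.1, 6.0]
gripper_width: 0.0246
gripper_force: 39.2
```

Request:
send_rows(travel=[[0, 0, 0.03], [0, 0, 0.04], [0, 0, 0.04], [0, 0, 0.01], [-0.013, -0.036, 0], [-0.013, -0.036, 0], [-0.013, -0.036, 0], [-0.013, -0.036, 0], [-0.013, -0.036, 0], [-0.013, -0.036, 0], [-0.014, -0.037, 0], [0, 0, 0]], roll=[0, 0, 0, 0, 0, 0, 0, 0, 0, 0, 0, 0], jaw=[0.02, 0.02, 0.02, 0.02, 0.02, 0.02, 0.02, 0.02, 0.02, 0.02, 0.02, 0.02])

```text
time_s: 4.48
position: [0.4607, -0.0501, 0.1436]
ee_rot: [3.058, 0.709, -0.003]
contact_force: [-0.5, 0.6, -0.8]
gripper_width: 0.0246
gripper_force: 39.5
```

Request:
send_rows(travel=[[0, 0, 0], [0, 0, 0], [0, 0, -0.02], [0, 0, -0.02], [0, 0, 0], [0, 0, 0], [0, 0, 0]], roll=[0, 0, 0, 0, 0, 0, 0], jaw=[0.02, 0.02, 0.02, 0.02, 0.02, 0.02, 0.02])

```text
time_s: 5.07
position: [0.4635, -0.044, 0.1046]
ee_rot: [-3.058, -0.72, -0.0]
contact_force: [0.5, 0.9, 0.2]
gripper_width: 0.0247
gripper_force: 39.8
```

Run:
```python
from h import *
snap('side','s2'); snap('top','t2'); print(ctrl.observe()['position'],ctrl.observe()['gripper_width'])
a=cv2.imread('pics/s2.png'); b=cv2.imread('pics/t2.png')
cv2.imwrite('pics/s2c.png',np.hstack([cv2.resize(a[170:310,250:410],(400,350),interpolation=cv2.INTER_CUBIC),cv2.resize(b[190:330,260:420],(400,350),interpolation=cv2.INTER_CUBIC)]))
```

```text
[]
[]
[ 0.46393425 -0.04444582  0.10520472] 0.0245945931655538
```

View pics/s2c.png

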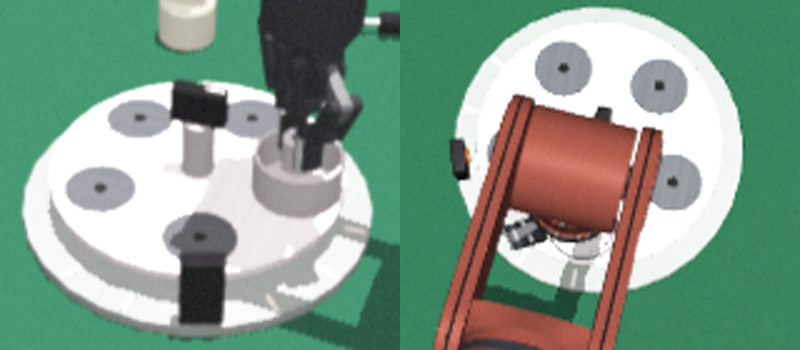

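The side view shows the spacer at crop (290,150), inside the pot's rim outline. Releasing it and then heading to B.

Request:
send_rows(travel=[[0, 0, 0], [0, 0, 0], [0, 0, 0], [0, 0, 0], [0, 0, 0.03], [0, 0, 0.03], [0, 0, 0], [0.009, 0.039, 0], [0.009, 0.039, 0], [0.009, 0.039, 0], [0.009, 0.039, 0], [0.009, 0.039, 0]], roll=[0, 0, 0, 0, 0, 0, 0, 0, 0, 0, 0, 0], jaw=[0.045, 0.045, 0.045, 0.045, 0.045, 0.045, 0.045, 0.055, 0.055, 0.055, 0.055, 0.055])

```text
time_s: 6.17
position: [0.5082, 0.1519, 0.1641]
ee_rot: [3.059, 0.716, 0.001]
contact_force: [-0.3, -0.4, -0.0]
gripper_width: 0.0549
gripper_force: 0.0
```

Request:
send_rows(travel=[[0.009, 0.039, 0], [0.009, 0.039, 0], [0.009, 0.039, 0], [0.009, 0.039, 0], [0.009, 0.039, 0], [0.005, 0.006, 0], [0, 0, 0], [0, 0, -0.03], [0, 0, -0.03], [0, 0, 0], [0, 0, 0], [0, 0, 0]], roll=[0, 0, 0, 0, 0, 0, 0, 0, 0, 0, 0, 0], jaw=[0.055, 0.055, 0.055, 0.055, 0.055, 0.055, 0.055, 0.055, 0.055, 0.055, 0.055, 0.055])

```text
time_s: 7.17
position: [0.5585, 0.3505, 0.1053]
ee_rot: [-3.059, -0.716, -0.001]
contact_force: [-0.5, -0.2, -0.3]
gripper_width: 0.055
gripper_force: 0.0
```

Run:
```python
from h import *
snap('side','s3'); snap('top','t3'); print(ctrl.observe()['position'])
a=cv2.imread('pics/s3.png'); b=cv2.imread('pics/t3.png')
o=np.zeros((600,800,3),np.uint8)
o[:300,:400]=cv2.resize(a[200:275,320:420],(400,300),interpolation=cv2.INTER_CUBIC)
o[:300,400:]=cv2.resize(b[245:320,285:385],(400,300),interpolation=cv2.INTER_CUBIC)
o[300:,:400]=cv2.resize(a[330:480,230:430],(400,300),interpolation=cv2.INTER_CUBIC)
cv2.imwrite('pics/s3c.png',o)
```

```text
[]
[]
[0.55945806 0.35126994 0.10671324]
```

View pics/s3c.png

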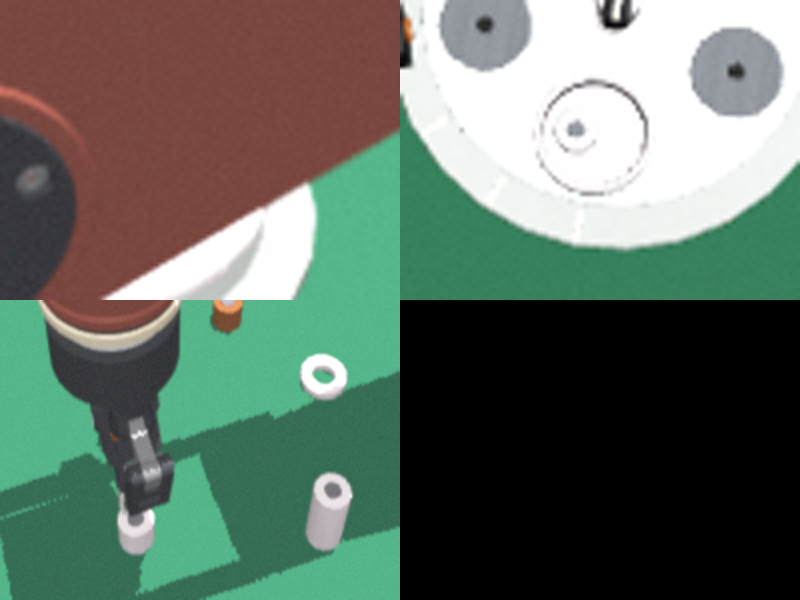

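Spacer A stands upright in the left half of the pot, with its bore at crop (577,128). Spacer B is just below the gripper. I'll correct x by -9 mm and grasp.

Request:
send_rows(travel=[[-0.009, 0.001, 0], [0, 0, -0.03], [0, 0, -0.025], [0, 0, -0.015], [0, 0, -0.011], [0, 0, 0], [0, 0, 0], [0, 0, 0], [0, 0, 0], [0, 0, 0], [0, 0, 0], [0, 0, 0]], roll=[0, 0, 0, 0, 0, 0, 0, 0, 0, 0, 0, 0], jaw=[0.055, 0.055, 0.055, 0.055, 0.055, 0.055, 0.055, 0.02, 0.02, 0.02, 0.02, 0.02])

```text
time_s: 8.27
position: [0.5502, 0.353, 0.025]
ee_rot: [-3.058, -0.717, -0.005]
contact_force: [-1.4, 0.6, 6.9]
gripper_width: 0.0249
gripper_force: 39.4
```

Request:
send_rows(travel=[[0, 0, 0.03], [0, 0, 0.04], [0, 0, 0.04], [0, 0, 0.01], [-0.008, -0.037, 0], [-0.008, -0.037, 0], [-0.008, -0.037, 0], [-0.008, -0.037, 0], [-0.008, -0.037, 0], [-0.008, -0.037, 0], [-0.008, -0.037, 0], [-0.008, -0.037, 0]], roll=[0, 0, 0, 0, 0, 0, 0, 0, 0, 0, 0, 0], jaw=[0.02, 0.02, 0.02, 0.02, 0.02, 0.02, 0.02, 0.02, 0.02, 0.02, 0.02, 0.02])

```text
time_s: 9.27
position: [0.484, 0.0546, 0.1429]
ee_rot: [3.058, 0.718, 0.0]
contact_force: [-0.3, -0.5, -0.4]
gripper_width: 0.0243
gripper_force: 39.6
```

Run:
```python
from h import *
print('A',p2w('t3',577/4-100+285,128/4+245,.076),'pot',p2w('t3',(594-400)/4+285,137/4+245,.082), p2w('top0',333,279.3,.082))
b=cv2.imread('pics/t3.png'); cv2.imwrite('pics/t3c.png',cv2.resize(b[260:300,310:360],(800,640)[:2],interpolation=cv2.INTER_CUBIC)[:600])
g=cv2.cvtColor(b,cv2.COLOR_BGR2HSV)[260:300,310:360]; m=(g[...,1]>25)&(g[...,0]>100); 
print(ctrl.observe()['position'])
```

```text
A [ 0.46583999 -0.04910585  0.076     ] pot [ 0.45945483 -0.05937285  0.082     ] [ 0.45935054 -0.05814552  0.082     ]
[0.48401106 0.0546125  0.142937  ]
```

View pics/t3c.png

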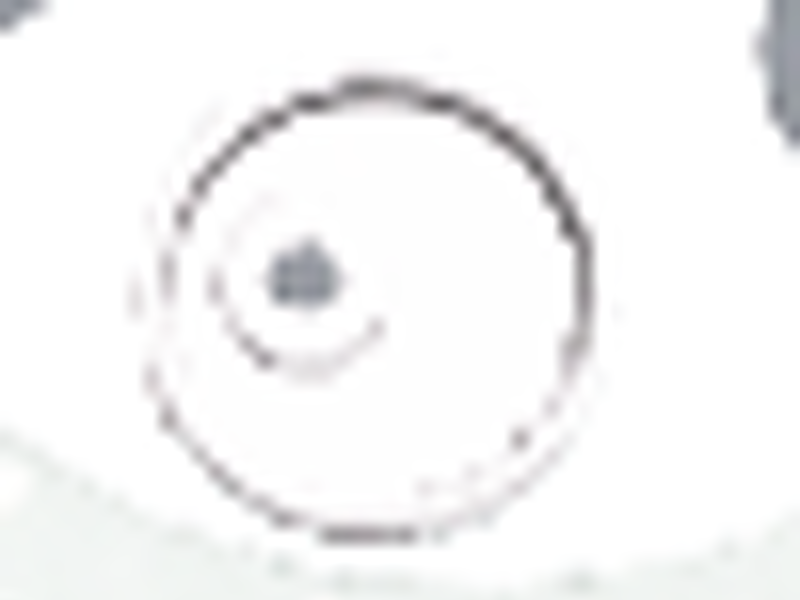

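Spacer A stands about 12 mm from the pot's centre: its bore is at crop (303,275) and the circle's centre at (375,312). I'll release B on the opposite side at about (0.452, -0.073).

Request:
send_rows(travel=[[-0.008, -0.032, 0], [-0.008, -0.032, 0], [-0.008, -0.032, 0], [-0.008, -0.032, 0], [0, 0, 0], [0, 0, 0], [0, 0, 0], [0, 0, -0.02], [0, 0, -0.018], [0, 0, 0], [0, 0, 0], [0, 0, 0]], roll=[0, 0, 0, 0, 0, 0, 0, 0, 0, 0, 0, 0], jaw=[0.02, 0.02, 0.02, 0.02, 0.02, 0.02, 0.02, 0.02, 0.02, 0.02, 0.02, 0.02])

```text
time_s: 10.27
position: [0.4534, -0.071, 0.1056]
ee_rot: [3.058, 0.72, 0.001]
contact_force: [0.2, -0.3, -0.8]
gripper_width: 0.0245
gripper_force: 39.7
```

Request:
send_rows(travel=[[0, 0, 0], [0, 0, 0], [0, 0, 0], [0, 0, 0], [0, 0, 0.035], [0, 0, 0.035], [0, 0, 0.01], [0, -0.03, 0], [0, -0.03, 0], [0, -0.03, 0], [0, -0.03, 0], [0, -0.03, 0]], roll=[0, 0, 0, 0, 0, 0, 0, 7, 7, 7, 7, 7], jaw=[0.045, 0.045, 0.045, 0.045, 0.045, 0.045, 0.045, 0.045, 0.045, 0.045, 0.045, 0.045])

```text
time_s: 11.27
position: [0.4528, -0.2232, 0.1852]
ee_rot: [2.696, 1.611, 0.001]
contact_force: [-0.1, 0.2, -0.2]
gripper_width: 0.0451
gripper_force: 0.0
```

Request:
send_rows(travel=[[0, -0.02, 0], [0, -0.02, 0], [0, 0, 0], [0, 0, 0], [0, 0, 0], [0, 0, 0], [0, 0, 0], [0, 0, 0], [0, 0, 0], [0, 0, 0], [0, 0, 0], [0, 0, 0]], roll=[7, 7, 7, 7, 7, 7, 7, 7, 7, 7, 7, 7], jaw=[0.045, 0.045, 0.045, 0.045, 0.045, 0.045, 0.045, 0.045, 0.045, 0.045, 0.045, 0.045])

```text
time_s: 12.27
position: [0.4529, -0.2618, 0.185]
ee_rot: [0.926, 3.002, -0.0]
contact_force: [0.3, 0.2, 0.6]
gripper_width: 0.045
gripper_force: 0.0
```

Run:
```python
from h import *
from scipy.spatial.transform import Rotation as R
snap('side','s4'); snap('top','t4'); s=ctrl.observe(); print(s['position'],s['q'],s['time_s'])
y=R.from_rotvec(s['ee_rot']).as_matrix()[:,1]; print('phi',np.degrees(np.arctan2(y[1],y[0])))
a=cv2.imread('pics/s4.png'); b=cv2.imread('pics/t4.png')
cv2.imwrite('pics/s4c.png',np.hstack([cv2.resize(a[190:290,290:410],(400,333),interpolation=cv2.INTER_CUBIC),cv2.resize(b[225:305,300:396],(400,333),interpolation=cv2.INTER_CUBIC)]))
```

```text
[]
[]
[ 0.45287398 -0.26179568  0.18498572] [-6.74972233e-01  3.35565180e-02  1.85774546e+00 -1.10945952e-06
  1.25013339e+00 -1.64250925e+00] 12.3667
phi 55.43580733584684
```

View pics/s4c.png

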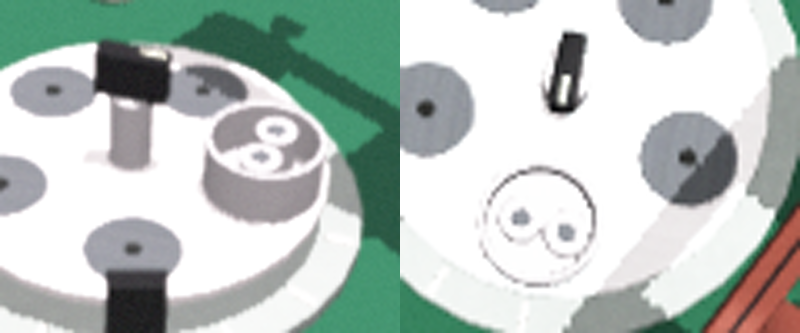

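Both spacers stand upright in the pot, with bores at crop (520,217) and (566,232). The knob bar is yawed about -12.5°, so I need about 22° more roll.

Run:
```python
from h import *
print(p2w('t4',341,241.8,.128), p2w('top0',339.7,250,.036))
# side: knob top corners crop -> scale 3.333
g=cv2.cvtColor(cv2.imread('pics/t4.png'),cv2.COLOR_BGR2GRAY)
_,m=cv2.threshold(g[228:256,330:352],90,255,cv2.THRESH_BINARY_INV); ys,xs=np.nonzero(m); print(ys.min()+228,ys.max()+228,xs.min()+330,xs.max()+330)
for c in [(.5439,-.0765),(.5425,-.0772)]:
  u=np.array([np.cos(np.radians(-12.5)),np.sin(np.radians(-12.5))]);n=np.array([-u[1],u[0]])
  P=[w2p('t4',np.r_[np.array(c)+a*u+b*n,z]) for a in(-.023,.023) for b in(-.008,.008) for z in(.094,.128)]; P=np.array(P); print(c,P.min(0),P.max(0))
```

```text
[ 0.54435887 -0.07822741  0.128     ] [ 0.53908487 -0.07721956  0.036     ]
233 251 335 343
(0.5439, -0.0765) [334.8846768  232.12519728] [345.42480153 254.0723272 ]
(0.5425, -0.0772) [335.18059692 232.6918982 ] [345.72755999 254.63341091]
```

Request:
send_rows(travel=[[0.017, 0.035, 0], [0.018, 0.037, 0], [0.018, 0.038, 0], [0.018, 0.037, 0], [0.018, 0.038, 0], [0, 0, 0], [0, 0, 0], [0, 0, -0.025], [0, 0, -0.025], [0, 0, -0.019], [0, 0, 0], [0, 0, 0]], roll=[5.5, 5.5, 5.5, 5.5, 0, 0, 0, 0, 0, 0, 0, 0], jaw=[0.045, 0.045, 0.045, 0.045, 0.045, 0.045, 0.045, 0.045, 0.045, 0.045, 0.045, 0.045])

```text
time_s: 13.37
position: [0.5403, -0.0785, 0.1151]
ee_rot: [-0.35, -3.119, -0.0]
contact_force: [0.3, -0.3, 1.2]
gripper_width: 0.0448
gripper_force: 0.0
```

Request:
send_rows(travel=[[0, 0, 0], [0, 0, 0], [0, 0, 0], [0, 0, 0], [0, 0, 0], [0, 0, 0]], roll=[0, 0, 0, 0, 0, 0], jaw=[0.01, 0.01, 0.01, 0.01, 0.01, 0.01], grip_force=60)

```text
time_s: 13.87
position: [0.5439, -0.0727, 0.1184]
ee_rot: [0.345, 3.118, 0.013]
contact_force: [5.4, 22.5, 3.6]
gripper_width: 0.0149
gripper_force: 59.8
```

Run:
```python
from h import *
from scipy.spatial.transform import Rotation as R
s=ctrl.observe()
y=R.from_rotvec(s['ee_rot']).as_matrix()[:,1]; print('phi',np.degrees(np.arctan2(y[1],y[0])))
for k in('position','contact_force','wrist_torque','q','gripper_width'): print(k,s[k])
snap('side','s5'); snap('top','t5')
a=cv2.imread('pics/s5.png'); b=cv2.imread('pics/t5.png')
cv2.imwrite('pics/s5c.png',np.hstack([cv2.resize(a[160:310,250:410],(400,375),interpolation=cv2.INTER_CUBIC),cv2.resize(b[180:330,260:420],(400,375),interpolation=cv2.INTER_CUBIC)]))
```

```text
phi 77.36741208166276
position [ 0.54390866 -0.07271948  0.11840236]
contact_force [ 5.35958171 22.49282098  3.61128897]
wrist_torque [ 2.94186439 -0.62921398  0.06941305]
q [-0.28171265  0.17066148  1.84529019  0.009697    1.12242125 -1.6362023 ]
gripper_width 0.014877399535047126
[]
[]
```

View pics/s5c.png

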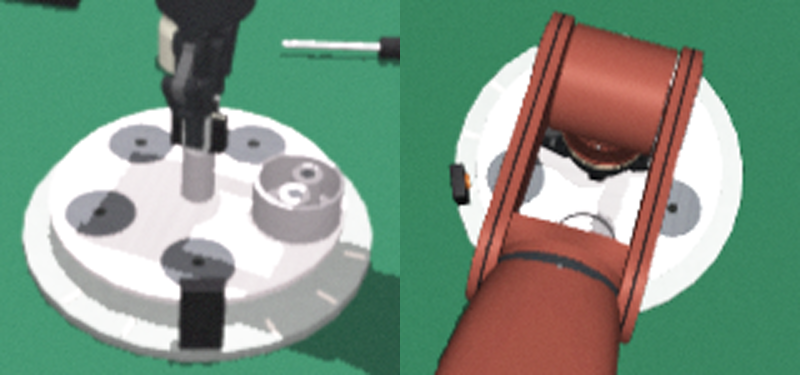

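The fingers grip the bar, and both spacers are still in the pot. There is a 23 N side pull, so I'll shift the commanded pose 5 mm toward the axis to relieve it.

Request:
send_rows(travel=[[0.001, 0.003, 0], [0, 0.002, 0], [0, 0, 0], [0, 0, 0], [0, 0, 0]], roll=[0, 0, 0, 0, 0], jaw=[0.01, 0.01, 0.01, 0.01, 0.01], grip_force=80)

```text
time_s: 14.38
position: [0.544, -0.0725, 0.1184]
ee_rot: [0.346, 3.119, 0.001]
contact_force: [-1.1, 3.6, 7.5]
gripper_width: 0.0146
gripper_force: 79.6
```

Request:
send_rows(travel=[[0, 0, 0], [0, 0, 0], [0, 0, 0], [0, 0, 0], [0, 0, 0], [0, 0, 0], [0, 0, 0], [0, 0, 0], [0, 0, 0], [0, 0, 0], [0, 0, 0], [0, 0, 0]], roll=[-4, -4, -4, -4, -4, -4, 0, 0, 0, 0, 0, 0], jaw=[0.01, 0.01, 0.01, 0.01, 0.01, 0.01, 0.01, 0.01, 0.01, 0.01, 0.01, 0.01])

```text
time_s: 15.38
position: [0.5442, -0.072, 0.1184]
ee_rot: [0.987, 2.979, 0.004]
contact_force: [0.1, 6.4, 6.3]
gripper_width: 0.0148
gripper_force: 79.7
```

```bash
cat >> h.py <<'E'
from scipy.spatial.transform import Rotation as R
def st():
    s=ctrl.observe(); y=R.from_rotvec(s['ee_rot']).as_matrix()[:,1]; print('phi',np.degrees(np.arctan2(y[1],y[0])))
    for k in('time_s','position','contact_force','wrist_torque','gripper_width'): print(k,s[k])
E
python3 -c "
from h import *
st()"
```

```text
phi 53.32757315236802
time_s 15.3833
position [ 0.54421341 -0.0719739   0.11841166]
contact_force [0.10289449 6.41852943 6.29360193]
wrist_torque [0.92694342 0.06265503 0.01766021]
gripper_width 0.014769582760661733
```

Request:
send_rows(travel=[[0, 0.001, 0], [0, 0, 0], [0, 0, 0], [0, 0, 0], [0, 0, 0], [0, 0, 0], [0, 0, 0], [0, 0, 0], [0, 0, 0], [0, 0, 0], [0, 0, 0], [0, 0, 0]], roll=[-4, -4, -4, -4, -4, -4, 0, 0, 0, 0, 0, 0], jaw=[0.01, 0.01, 0.01, 0.01, 0.01, 0.01, 0.01, 0.01, 0.01, 0.01, 0.01, 0.01])

```text
time_s: 16.38
position: [0.5446, -0.0716, 0.1184]
ee_rot: [1.583, 2.709, 0.004]
contact_force: [1.3, 4.4, 6.6]
gripper_width: 0.0146
gripper_force: 79.5
```

```bash
python3 -c "
from h import *
st()"
```

```text
phi 29.395334389681388
time_s 16.3833
position [ 0.54463272 -0.07155564  0.11840232]
contact_force [1.32409033 4.37215724 6.62779284]
wrist_torque [ 0.59180125 -0.17385783 -0.01933734]
gripper_width 0.014604722179307278
```

Request:
send_rows(travel=[[0, 0, 0], [0, 0, 0], [0, 0, 0], [0, 0, 0], [0, 0, 0], [0, 0, 0], [0, 0, 0], [0, 0, 0], [0, 0, 0], [0, 0, 0], [0, 0, 0], [0, 0, 0]], roll=[0, -4, -4, -4, -4, -4, -4, 0, 0, 0, 0, 0], jaw=[0.01, 0.01, 0.01, 0.01, 0.01, 0.01, 0.01, 0.01, 0.01, 0.01, 0.01, 0.01])

```text
time_s: 17.38
position: [0.5452, -0.0714, 0.1184]
ee_rot: [2.111, 2.32, 0.007]
contact_force: [4.7, 5.4, 4.1]
gripper_width: 0.0149
gripper_force: 79.1
```

Request:
send_rows(travel=[[0, 0, 0], [0, 0, 0], [0, 0, 0], [0, 0, 0], [0, 0, 0], [0, 0, 0]], roll=[0, 0, 0, 0, 0, 0], jaw=[0.01, 0.01, 0.01, 0.01, 0.01, 0.01])

```text
time_s: 17.88
position: [0.5452, -0.0714, 0.1184]
ee_rot: [2.111, 2.32, 0.007]
contact_force: [5.4, 5.3, 4.1]
gripper_width: 0.0149
gripper_force: 79.2
```

Run:
```python
from h import *
st(); snap('side','s6'); snap('top','t6')
a=cv2.imread('pics/s6.png'); b=cv2.imread('pics/t6.png')
o=np.hstack([cv2.resize(a[160:310,250:410],(400,375),interpolation=cv2.INTER_CUBIC),cv2.resize(b[180:330,260:420],(400,375),interpolation=cv2.INTER_CUBIC)])
o2=cv2.resize(a[300:470,230:430],(260,221)); p=np.zeros((221,800,3),np.uint8); p[:,:260]=o2; cv2.imwrite('pics/s6c.png',np.vstack([o,p]))
```

```text
phi 5.39961864737986
time_s 17.8833
position [ 0.54517524 -0.07139631  0.1184136 ]
contact_force [5.37343573 5.34424073 4.08870397]
wrist_torque [ 0.60714564 -0.46879026  0.00557427]
gripper_width 0.014931851810421174
[]
[]
```

View pics/s6c.png

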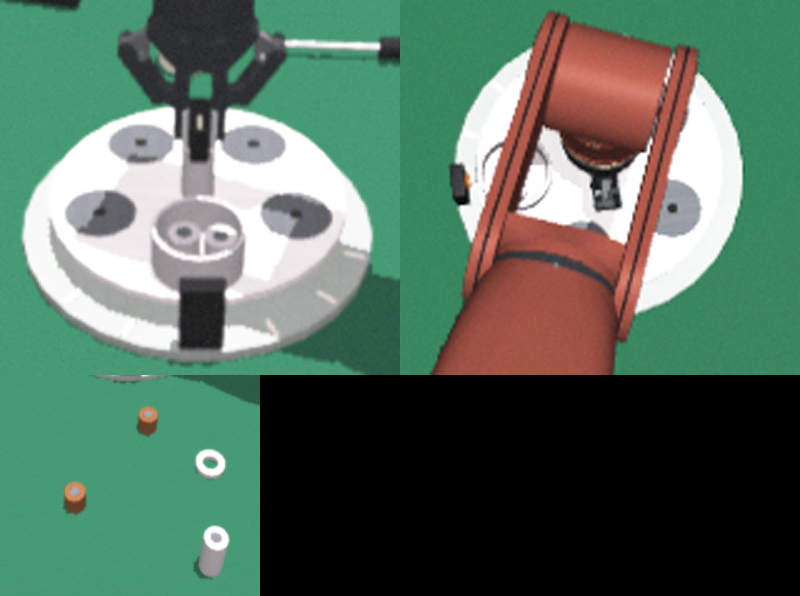

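The pot, at crop (198,240), stands directly behind the sensor block at (202,310) with both spacers inside. The knob is still gripped, and the bystanders in the spacer area haven't moved.

```bash
python3 -c "
from bench import ctrl
print(ctrl.finish_job())"
```

```text
the job is handed in; nothing more can be done
None
```

Job handed in at about 18 s: both short steel spacers are upright in the pot, the knob was turned three clicks clockwise with a rest of about half a second in each stop, and the gripper still holds it in the third stop with the pot at the sensor.

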